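# Ratchet the index table round until the camera housing is at the pointer

### The arm

A 6-joint arm with a two-finger parallel gripper is mounted at the origin on the work surface. World frame = base frame: x ahead of the robot, y to its left, z up, the work surface at z = 0. Lengths are in m, angles in rad, forces in N, time in s.
With the tool pointing down it reaches from about 0.25 to 0.725 m from the base axis. Payload 4 kg.
Tool frame: the origin (TCP) lies midway between the tips of the shut fingers; the grasp point (between the pads) lies 19 mm behind it; z points along the fingers, y is the direction in which the jaws open and shut (so a half turn about z gives the same grasp; the last joint's range is limited). The gripper opens to 85 mm and grips with 20 to 120 N. Pads are 22 mm wide; open, the fingers measure 114 mm over their backs; the gripper's body (76 mm by 85 mm) begins 54 mm behind the grasp point. The pads swing forward as they close: fully open they stand 13 mm farther back than shut.
Start: joints at [-1.18, 0.241, 0.005, 1.335, 0, 1.571], TCP at [0.19, -0.462, 0.231] pointing down, gripper open.
Joint ranges: [-2.72, 2.72], [-1.05, 1.87], [-1.09, 1.28], [-1.99, 2.15], [-1.42, 1.44], [-3.14, 3.14]. Speed limits (rad/s): [2.79, 2.79, 3.14, 3.14, 3.14, 3.14].

### API

Orientations are given as a unit quaternion [x, y, z, w].
In Python, from workcell import get_obs, camera, camera_model, job_done, masks_of gives the robot as it stands.
- The arm moves only by the tool jog_arm, never from a script. Its argument "deltas" is a list that holds one entry, the list of rows, each a list of 7 numbers: the shift along the tool's x, y, z in mm, then the turn, a rotation vector about the tool's x, y, z in degrees, then the finger opening in mm, from 0 to 85.4. A call has 1 to 5 rows; each row shifts and turns the pose as measured when the row begins, along the tool's axes as they then stand; what a row does not reach is not made up. A row lasts 1/10 s, in which the tool goes at most 50 mm and 8.59 degrees, less where a joint would pass 70% of its speed; a pose out of reach is approached as far as the arm can. A call with a gripper value outside its range is refused whole. The fingers move at their own pace and stop on an object; the grip force is fixed at half the most. Time passes only in rows, so rows that do not move let the fingers close. It gives the time, the measured TCP pose, the force and the opening at its end, in the units of the state.
- get_obs(): the state, without advancing time (a new reading comes with each control period).
- camera(name): name is "side" or "top"; returns the picture (384x512x3 uint8, red, green, blue); there is no depth.
- camera_model(name): a dict with "fovy" (degrees; the focal length in pixels is half the picture's height over the tangent of half this angle, whatever the lens; pixels are square), "cx", "cy" (the principal point, pixels), "pose" (4x4, takes a point from camera to world coordinates). Camera axes: x right, y down, z forward; pixel columns grow to the right and rows downward; lengths in m; the calibration is good to about 2 mm. A picture is of the moment at which its call begins. camera_model takes no time and is no camera call.
- job_done(): hands the job in, once; it reports no verdict.
Trained networks look in the newest picture that a camera, given by its name, has taken for a name from the list of things; names that differ only in an ending like _2 or _b are one class to them, and where a whole thing is asked for, a point or a joint stands for the part that bears it (a point fixed in the world has none). Each returns a list of dicts, best first, with "conf" (0 to 1); they miss things now and then, are a little off and sometimes report something else, mostly with a low value. They report only what shows in the picture. A call takes as long as a camera call.
- masks_of(target, camera): "pixels" (384x512 bool, what is visible of it) and "at" ([column, row] in pixels, amid what is visible of it).
The state is a dict: "clock": time; "joint_pos": joint angles; "joint_vel": joint speeds; "tau": joint torques, N m; "eef_pos": TCP position; "tool_rot": TCP orientation; "ft_force": force on the tool from outside, world axes, zero at the start; "ft_torque": the same for the moment, N m; "grip_width": finger opening in m.
Only numpy, scipy, OpenCV 4.12 (cv2) and the standard library are available. Lean on these libraries where they do the work, as an engineer would, in place of code of your own. Each camera call takes 0.05 s, during which the arm holds its last target. There are 200 camera calls.

### The job

Work the feed lever of the index table, stroke by stroke, until the white camera housing on the table stands at the fixed pointer. Each full swing of its black upright knob to the stop and back moves the table on by only one tooth; stop when the housing is there and leave the lever back at rest. Do not touch the turning table or what is mounted on it.

Things in the scene. Friction and masses are not known exactly. Their poses are not given: they have to be found in the camera images.
- indexer: Fixed dark steel base, 250 x 250 x 12 mm. Origin on the bench on the vertical turning axis; its x axis points to the fixed pointer, a 67 mm high aluminium post with an inward beak 110 mm from the axis. The lever lies on its -y side. Above it turn a steel wheel with 12 saw teeth (radius 115 mm) and a round aluminium table (radius 100 mm, top 50 mm above the bench).
- lever_knob (a point): Centre of the upright black round knob at the end of the feed lever: 24 mm diameter, from 50 to 115 mm above the bench, this point at 82.5 mm, 185 mm from the turning axis, free on all sides. At rest it lies at -109 degrees from the indexer's x axis (counter-clockwise from above is positive).
- feed_lever (a joint): Lever angle about the turning axis, rad: 0 at rest, grows counter-clockwise from above, away from the robot, to the stop at 0.654. Pushing takes about 6 N at the knob; let go, a spring returns it to 0 within a second. Going forward its pawl takes the table along, going back it slips over the teeth.
- index_table (a joint): Table angle, rad, counter-clockwise from above: 0 with the white camera housing (62 x 42 x 50 mm, top at 104 mm, 66 mm off the axis, black front outward) at the pointer, negative before. A full stroke brings it to the next tooth, 0.524 on; from between teeth, the first moves it 0.13 to 0.65. It needs 2 to 4 strokes, stays where left by friction, and the lever cannot bring it back.

How it is judged:
At the end, for the whole second after the job is handed in: The index table stands within 10 degrees (0.175 rad) of the housing at the pointer, at rest, and the feed lever is back at rest (below 0.08 rad) (value of joint index_table between -0.175 and 0.175 rad and velocity of joint index_table between -0.05 and 0.05 rad/s and value of joint feed_lever below 0.08 rad); the robot touches nothing.
It fails at once if the robot touches the turning table or what is mounted on it (more than 1 N) (contact force between any of the fingers, the arm and index_table above 1 N).
It also fails if it takes over 61 s, if anything falls off the work surface, if the arm or the gripper's body presses on something with over 40 N, if the wrist force passes 120 N, or if a joint passes its speed limit or range.

## Working session

There is one attempt and no reset: what is moved stays moved. The work goes in short steps, Python scripts to look and compute and a tool call to move; the robot and the scene stay as the last step left them, time stands still between calls to the robot, and variables do not carry over. Pictures are saved under pics/ and viewed, about 8 in all and at most 12, crops included, and the job is handed in when it is done.

Besides the shell and the picture viewer there is one more tool, called as name(argument=value, ...) on one line, values as JSON. jog_arm: Moves the arm, as the interface text tells. Its arguments: {"type":"object","properties":{"deltas":{"type":"array"}},"required":["deltas"]}

```bash
mkdir -p pics
cat > h.py <<'E'
import numpy as np, cv2
from workcell import *
def K(n):
    m=camera_model(n); f=192/np.tan(np.radians(m["fovy"])/2); return m,f
def ray(n,p,z):
    m,f=K(n); T=np.array(m["pose"]); d=T[:3,:3]@np.array([(p[0]-m["cx"])/f,(p[1]-m["cy"])/f,1]); o=T[:3,3]
    return o+d*(z-o[2])/d[2]
def proj(n,X):
    m,f=K(n); T=np.array(m["pose"]); c=T[:3,:3].T@(np.array(X)-T[:3,3]); return np.array([m["cx"]+f*c[0]/c[2],m["cy"]+f*c[1]/c[2]])
E
python3 - <<'E'
from h import *
ims=[]
for n in("top","side"):
    im=camera(n); ims.append(im)
    cv2.imwrite(f"pics/{n}0.png",cv2.resize(im[:,:,::-1],(768,576)))
    m=camera_model(n); print(n,m["fovy"],m["cx"],m["cy"],np.round(m["pose"],3).tolist())
    for t,z in(("lever_knob",.0825),("indexer",.012),("index_table",.05),("feed_lever",.08)):
        for r in masks_of(t,n)[:2]: print(n,t,round(r["conf"],2),np.round(r["at"]),r["pixels"].sum(),ray(n,r["at"],z).round(3))
print(get_obs())
E
```

```text
top 51.584494300523644 253.42461946270726 193.71317599738103 [[0.014, -0.996, 0.088, 0.459], [-1.0, -0.016, -0.024, 0.045], [0.025, -0.088, -0.996, 0.721], [0.0, 0.0, 0.0, 1.0]]
top lever_knob 0.72 [316. 219.] 1319 [ 0.477 -0.071  0.083]
top indexer 0.84 [253. 172.] 20477 [0.561 0.029 0.012]
top index_table 0.61 [247. 166.] 12352 [0.566 0.04  0.05 ]
top feed_lever 0.25 [318. 218.] 1390 [ 0.478 -0.075  0.08 ]
side 45.91931765670476 251.1862063669102 188.9957978879761 [[0.93, -0.24, 0.277, 0.337], [-0.366, -0.587, 0.722, -0.427], [-0.01, -0.773, -0.634, 0.463], [0.0, 0.0, 0.0, 1.0]]
side lever_knob 0.9 [263. 263.] 2308 [ 0.469 -0.118  0.083]
side indexer 0.81 [282. 212.] 22198 [0.557 0.019 0.012]
side index_table 0.73 [287. 193.] 12323 [0.562 0.015 0.05 ]
side feed_lever 0.95 [263. 262.] 2378 [ 0.47  -0.115  0.08 ]
{'clock': 0.5, 'joint_pos': array([-1.18001329e+00,  2.40613528e-01,  4.96091035e-03,  1.33520200e+00,
       -1.68631911e-05,  1.57082835e+00]), 'joint_vel': array([ 3.59839427e-04,  1.27183547e-03,  1.46709131e-03, -1.55735457e-03,
       -1.42589427e-03,  9.00600820e-06]), 'tau': array([-2.82390902e-04, -3.71857846e+01,  2.52462244e+01,  2.75626378e-03,
       -8.38688425e-07, -1.69915026e-06]), 'eef_pos': array([ 0.1904437 , -0.46228847,  0.23128475]), 'tool_rot': array([ 9.80974839e-01,  1.94134914e-01, -1.39302109e-05, -2.69537169e-05]), 'ft_force': array([-0.01842413,  0.09224688, -0.67999891]), 'ft_torque': array([ 0.00334058,  0.0357266 , -0.01036244]), 'grip_width': 0.08532551272836472}
```

View pics/top0.png

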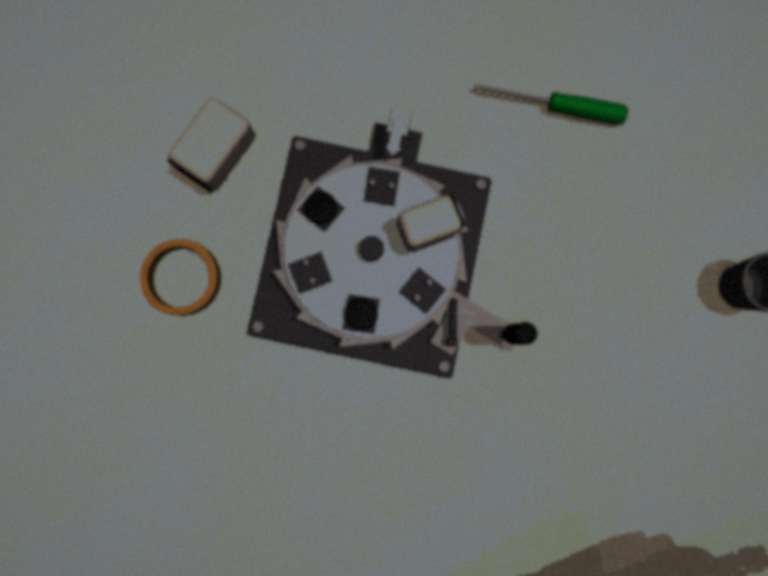

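View pics/side0.png

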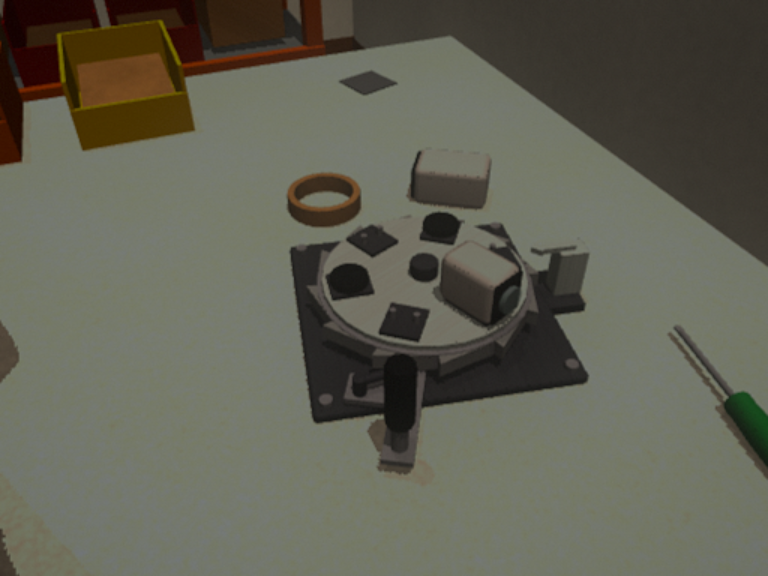

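Both views agree. In the top picture the hub is at (371,248), the pointer at about (393,150), the housing at (430,222) and the knob at (520,333). The housing sits clockwise of the pointer, and the robot is towards the bottom of the picture.

Run:
```python
from h import *
s=np.array([[300,145],[482,183],[445,367],[258,326]])/1.5
P=np.array([ray("top",p,.012) for p in s]); print(P.round(3).tolist())
c=P.mean(0); hub=ray("top",np.array([371,248])/1.5,.058); print("c",c.round(4),"hub",hub.round(4))
ss=ray("side",np.array([424,263])/1.5,.058); print("hub side",ss.round(4))
v=(P[0]+P[1]-P[2]-P[3]); w=P[0]+P[3]-P[1]-P[2]
a=np.degrees(np.arctan2(v[1],v[0])); b=np.degrees(np.arctan2(w[1],w[0]))-90; print("yaw",a,b)
A=(c+hub)/2; yaw=np.radians((a+b)/2)
for t in(0,.654):
    th=yaw+np.radians(-109)+t; k=A[:2]+.185*np.array([np.cos(th),np.sin(th)]); print("knob",k.round(4),"ang",np.degrees(th))
    X=[*k,.115]; print(proj("top",X)*1.5,proj("side",X)*1.5)
h=ray("top",np.array([430,220])/1.5,.104)-A; print("housing",np.hypot(*h[:2]),np.degrees(np.arctan2(h[1],h[0])-yaw))
p=ray("top",np.array([393,150])/1.5,.067)-A; print("pointer",np.hypot(*p[:2]),np.degrees(np.arctan2(p[1],p[0])-yaw))
```

```text
[[0.699, 0.128, 0.012], [0.656, -0.094, 0.012], [0.433, -0.05, 0.012], [0.478, 0.172, 0.012]]
c [0.5665 0.0389 0.012 ] hub [0.5663 0.0401 0.058 ]
hub side [0.5685 0.0461 0.058 ]
yaw -11.224991872879661 -11.17170706066183
knob [ 0.4733 -0.1204] ang -120.19834946677074
[527.22579781 331.94911273] [402.23453659 363.71356486]
knob [ 0.5898 -0.144 ] ang -82.7269096652149
[548.90816138 220.06201736] [562.18286648 341.95172392]
housing 0.06508393697220585 -57.71560119104076
pointer 0.11269165046847497 -0.2628309002493015
```

jog_arm(deltas=[[[36, -26, 0, 0, 0, 0, 14], [36, -26, 0, 0, 0, 0, 14], [36, -26, 0, 0, 0, 0, 14], [36, -26, 0, 0, 0, 0, 14], [36, -26, 0, 0, 0, 0, 14]]])

```text
clock: 1.0
eef_pos: [0.3093, -0.2734, 0.2306]
tool_rot: [0.982, 0.188, 0.0, 0.002]
ft_force: [0.7, -1.3, 0.4]
grip_width: 0.0144
```

jog_arm(deltas=[[[36, -26, 0, 0, 0, 0, 14], [36, -26, 0, 0, 0, 0, 14], [36, -26, 0, 0, 0, 0, 14], [36, -26, 0, 0, 0, 0, 14], [36, -26, 0, 0, 0, 0, 14]]])

```text
clock: 1.5
eef_pos: [0.4325, -0.0781, 0.2319]
tool_rot: [0.982, 0.187, 0.003, 0.003]
ft_force: [1.1, -1.4, 0.9]
grip_width: 0.0138
```

jog_arm(deltas=[[[0, 0, 0, 0, 0, -8.5, 14], [0, 0, 0, 0, 0, -8.5, 14], [0, 0, 0, 0, 0, -8.5, 14], [0, 0, 0, 0, 0, -8.5, 14], [0, 0, 0, 0, 0, -8.5, 14]]])

```text
clock: 2.0
eef_pos: [0.4363, -0.0706, 0.2321]
tool_rot: [0.844, 0.536, 0.003, 0.004]
ft_force: [0.1, 0.4, -0.2]
grip_width: 0.0139
```

jog_arm(deltas=[[[0, 0, 0, 0, 0, -8.5, 14], [0, 0, 0, 0, 0, -8.5, 14], [0, 0, 0, 0, 0, -8.5, 14], [0, 0, 0, 0, 0, -8.5, 14], [0, 0, 0, 0, 0, -8.5, 14]]])

```text
clock: 2.5
eef_pos: [0.4364, -0.0703, 0.2325]
tool_rot: [0.589, 0.808, 0.001, 0.005]
ft_force: [-0.6, 1.1, -0.0]
grip_width: 0.014
```

jog_arm(deltas=[[[0, 0, 0, 0, 0, -8.5, 14], [0, 0, 0, 0, 0, -8.5, 14], [0, 0, 0, 0, 0, -8.5, 14], [0, 0, 0, 0, 0, -8.5, 14], [0, 0, 0, 0, 0, -8.5, 14]]])

```text
clock: 3.0
eef_pos: [0.4364, -0.0703, 0.233]
tool_rot: [0.252, 0.968, -0.001, 0.006]
ft_force: [0.1, 0.5, 0.1]
grip_width: 0.0143
```

jog_arm(deltas=[[[1, -9, 40, 0, 0, 0, 14], [1, -8, 40, 0, 0, 0, 14], [1, -8, 40, 0, 0, 0, 14], [0, 0, 38, 0, 0, 0, 14], [0, 0, 0, 0, 0, 0, 14]]])

```text
clock: 3.5
eef_pos: [0.4269, -0.0926, 0.0736]
tool_rot: [0.251, 0.968, -0.0, 0.011]
ft_force: [-1.0, 1.2, -0.1]
grip_width: 0.014
```

Run:
```python
from h import *
a=camera("top");b=camera("side")
cv2.imwrite("pics/c1.png",cv2.resize(np.vstack([a[80:300,150:420],b[120:340,130:400]])[:,:,::-1],None,fx=1.3,fy=1.3))
```

```text
(no output)
```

View pics/c1.png

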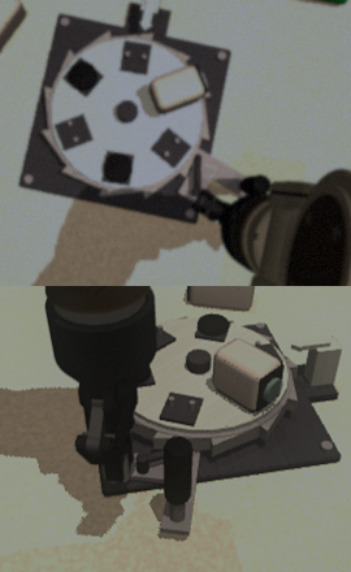

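The fingers stand behind the knob with a gap of about 30 mm, clear of the wheel. Now pushing.

jog_arm(deltas=[[[-15, -1, 0, 0, 0, 0, 14], [-15, -1, 0, 0, 0, 0, 14], [-10, -1, 0, 0, 0, -3, 14], [-10, -1, 0, 0, 0, -3, 14], [-10, -1, 0, 0, 0, -3, 14]]])

```text
clock: 4.1
eef_pos: [0.486, -0.126, 0.0908]
tool_rot: [0.17, 0.985, -0.002, 0.019]
ft_force: [-5.6, 1.2, -3.0]
grip_width: 0.0141
```

jog_arm(deltas=[[[-12, -1.3, 0, 0, 0, -3.7, 14], [-12, -1.3, 0, 0, 0, -3.7, 14], [-12, -1.3, 0, 0, 0, -3.7, 14], [-12, -1.3, 0, 0, 0, -3.7, 14]]])

```text
clock: 4.5
eef_pos: [0.5239, -0.1427, 0.0971]
tool_rot: [0.037, 0.999, -0.005, 0.01]
ft_force: [-5.5, 1.9, -4.7]
grip_width: 0.0144
```

```bash
cat > st.py <<'E'
from h import *
A=np.array([.567,.040]); yaw=np.radians(-11.2)
o=get_obs(); p=o["eef_pos"]; q=o["tool_rot"]; a=2*np.arctan2(q[1],q[0])
d=np.array([np.cos(a),np.sin(a)])
k=p[:2]-.021*d-A
print(o["clock"],p.round(4),"fwd",np.degrees(a)-180,"r",np.hypot(*k),"lever",np.radians((np.degrees(np.arctan2(k[1],k[0])-yaw)+109)),"F",o["ft_force"].round(1),"Ffwd",-o["ft_force"][:2]@-d)
E
python3 st.py
```

```text
4.5 [ 0.5239 -0.1427  0.0971] fwd -4.235174372849372 r 0.1855749865213745 lever 0.4075968201084595 F [-5.5  1.9 -4.7] Ffwd 5.650735884171849
```

jog_arm(deltas=[[[-10, -1, 9, 0, 0, -2, 14], [-10, -1, 8, 0, 0, -3, 14], [-10, -1, 6, 0, 0, -3, 14]]])

```text
clock: 4.8
eef_pos: [0.5546, -0.1469, 0.0838]
tool_rot: [-0.036, 0.999, -0.006, 0.01]
ft_force: [-6.0, 1.4, 6.1]
grip_width: 0.0139
```

```bash
python3 st.py
```

```text
4.8 [ 0.5546 -0.1469  0.0838] fwd 4.132498159999159 r 0.18559650205534944 lever 0.5730830455619288 F [-6.   1.4  6.1] Ffwd 5.866969416186131
```

jog_arm(deltas=[[[-7, -1, 4, 0, 0, -2, 14], [-6, -1, 4, 0, 0, -1, 14], [-5, 0, 2, 0, 0, 0, 14], [-5, 0, 0, 0, 0, 0, 14]]])

```text
clock: 5.2
eef_pos: [0.5695, -0.1467, 0.083]
tool_rot: [-0.064, 0.998, -0.007, 0.001]
ft_force: [-12.1, -4.7, -8.0]
grip_width: 0.0138
```

```bash
python3 st.py
```

```text
5.2 [ 0.5695 -0.1467  0.083 ] fwd 7.32666371711656 r 0.18547197166838447 lever 0.6533411749813666 F [-12.1  -4.7  -8. ] Ffwd 12.642256820043464
```

jog_arm(deltas=[[[-5, 0, 0, 0, 0, 0, 14], [12, 1.3, 0, 0, 0, 3.5, 14], [12, 1.3, 0, 0, 0, 3.5, 14], [12, 1.3, 0, 0, 0, 3.5, 14], [12, 1.3, 0, 0, 0, 3.5, 14]]])

```text
clock: 5.7
eef_pos: [0.5195, -0.1418, 0.0903]
tool_rot: [0.063, 0.998, -0.007, -0.005]
ft_force: [-1.7, 2.3, -1.9]
grip_width: 0.014
```

```bash
python3 st.py
```

```text
5.7 [ 0.5195 -0.1418  0.0903] fwd -7.174896833584654 r 0.18630874769627356 lever 0.3833412096907748 F [-1.7  2.3 -1.9] Ffwd 1.9599591132612315
```

jog_arm(deltas=[[[12, 1.3, 2, 0, 0, 3.7, 14], [12, 1.3, 2, 0, 0, 3.7, 14], [12, 1.3, 2, 0, 0, 3.7, 14], [12, 1.3, 2, 0, 0, 3.7, 14], [12, 1.3, 2, 0, 0, 3.7, 14]]])

```text
clock: 6.2
eef_pos: [0.466, -0.1184, 0.0931]
tool_rot: [0.228, 0.974, -0.006, 0.003]
ft_force: [-0.9, 1.2, -1.2]
grip_width: 0.0138
```

jog_arm(deltas=[[[12, 1, 0, 0, 0, 2, 14], [12, 1, 0, 0, 0, 0, 14], [8, 0, 0, 0, 0, 0, 14], [0, 0, 0, 0, 0, 0, 14], [0, 0, 0, 0, 0, 0, 14]]])

```text
clock: 6.7
eef_pos: [0.4427, -0.101, 0.1024]
tool_rot: [0.244, 0.97, -0.006, 0.011]
ft_force: [0.4, -0.4, -1.2]
grip_width: 0.0139
```

```bash
cat > look.py <<'E'
import sys
from h import *
a=camera("top");b=camera("side")
cv2.imwrite(sys.argv[1],cv2.resize(np.vstack([a[80:300,150:420],b[120:340,130:400]])[:,:,::-1],None,fx=1.3,fy=1.3))
E
python3 st.py; python3 look.py pics/c2.png
```

```text
6.7 [ 0.4427 -0.101   0.1024] fwd -28.240152695743177 r 0.1843219443425994 lever -0.08418275175493534 F [ 0.4 -0.4 -1.2] Ffwd -0.5808497816567075
```

View pics/c2.png

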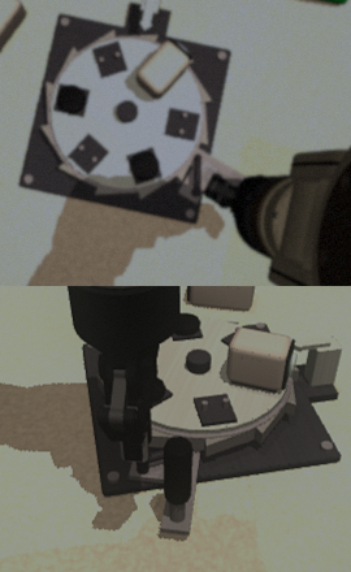

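The housing moved about 27° and is now near -30°, at (165,70) in the crop. The lever is back at rest. One more stroke is needed.

jog_arm(deltas=[[[0, 0, 13, 0, 0, 0, 14], [0, 0, 15, 0, 0, 0, 14], [-10, -1, 3, 0, 0, 0, 14], [-10, -1, 3, 0, 0, -3, 14], [-10, -1, 3, 0, 0, -3, 14]]])

```text
clock: 7.3
eef_pos: [0.4702, -0.1201, 0.0651]
tool_rot: [0.191, 0.981, -0.007, 0.009]
ft_force: [-2.4, 0.3, 2.3]
grip_width: 0.0142
```

jog_arm(deltas=[[[-12, -1.3, 4, 0, 0, -3.7, 14], [-12, -1.3, 4, 0, 0, -3.7, 14], [-12, -1.3, 4, 0, 0, -3.7, 14], [-12, -1.3, 4, 0, 0, -3.7, 14]]])

```text
clock: 7.7
eef_pos: [0.5148, -0.1413, 0.0518]
tool_rot: [0.059, 0.998, -0.008, 0.004]
ft_force: [-4.8, 4.5, 9.4]
grip_width: 0.0139
```

```bash
python3 st.py
```

```text
7.7 [ 0.5148 -0.1413  0.0518] fwd -6.756450532938771 r 0.18641377049726193 lever 0.35824704219885134 F [-4.8  4.5  9.4] Ffwd 5.271348879501967
```

jog_arm(deltas=[[[-10, -1, -8, 0, 0, -2.5, 14], [-11, -1.2, -4, 0, 0, -3.5, 14], [-11, -1.2, 0, 0, 0, -3.5, 14], [-11, -1.2, 0, 0, 0, -3, 14]]])

```text
clock: 8.1
eef_pos: [0.5502, -0.148, 0.0603]
tool_rot: [-0.054, 0.998, -0.005, -0.009]
ft_force: [-6.1, 0.7, 5.4]
grip_width: 0.0142
```

```bash
python3 st.py
```

```text
8.1 [ 0.5502 -0.148   0.0603] fwd 6.179309696875123 r 0.18577339530969594 lever 0.5491848095157235 F [-6.1  0.7  5.4] Ffwd 6.012516305787947
```

jog_arm(deltas=[[[-9, -0.5, 0, 0, 0, -1, 14], [-8, 0, 0, 0, 0, 0, 14], [-6, 0, 0, 0, 0, 0, 14], [-6, 0, 0, 0, 0, 0, 14]]])

```text
clock: 8.5
eef_pos: [0.5687, -0.1467, 0.0583]
tool_rot: [-0.062, 0.998, -0.003, -0.024]
ft_force: [-22.1, -1.5, 14.2]
grip_width: 0.0137
```

```bash
python3 st.py
```

```text
8.5 [ 0.5687 -0.1467  0.0583] fwd 7.1584310979782515 r 0.18544277782569843 lever 0.6486685451227409 F [-22.1  -1.5  14.2] Ffwd 22.08799750123592
```

At the stop: the force has risen to 22 N. Retreating.

jog_arm(deltas=[[[12, 1.3, -3, 0, 0, 3.5, 14], [12, 1.3, -3, 0, 0, 3.5, 14], [12, 1.3, -3, 0, 0, 3.5, 14], [12, 1.3, -3, 0, 0, 3.5, 14], [12, 1.3, -1, 0, 0, 3.7, 14]]])

```text
clock: 9.0
eef_pos: [0.5043, -0.139, 0.0704]
tool_rot: [0.097, 0.995, -0.003, -0.032]
ft_force: [-0.0, 2.6, -0.9]
grip_width: 0.014
```

jog_arm(deltas=[[[12, 1.3, 0, 0, 0, 3.7, 14], [12, 1.3, 0, 0, 0, 3.7, 14], [12, 1.3, 0, 0, 0, 3.7, 14], [12, 1.3, 0, 0, 0, 3.7, 14], [12, 1, 0, 0, 0, 2, 14]]])

```text
clock: 9.5
eef_pos: [0.4492, -0.1132, 0.0733]
tool_rot: [0.248, 0.968, -0.006, -0.034]
ft_force: [-0.8, 2.3, -0.0]
grip_width: 0.0139
```

jog_arm(deltas=[[[12, 0, 0, 0, 0, 0, 14], [12, 0, 0, 0, 0, 0, 14], [10, 0, 0, 0, 0, 0, 14], [0, 0, -20, 0, 0, 0, 14], [0, 0, -30, 0, 0, 0, 14]]])

```text
clock: 10.0
eef_pos: [0.4184, -0.0961, 0.1238]
tool_rot: [0.247, 0.968, -0.006, -0.038]
ft_force: [0.6, 0.1, -0.2]
grip_width: 0.0139
```

jog_arm(deltas=[[[0, 0, -30, 0, 0, 0, 14], [20, 0, -20, 0, 0, 0, 14], [20, 0, 0, 0, 0, 0, 14], [0, 0, 0, 0, 0, 0, 14], [0, 0, 0, 0, 0, 0, 14]]])

```text
clock: 10.5
eef_pos: [0.3899, -0.0776, 0.1835]
tool_rot: [0.246, 0.969, -0.006, -0.032]
ft_force: [0.6, 0.4, 0.2]
grip_width: 0.014
```

```bash
python3 st.py; python3 look.py pics/c3.png; python3 -c "
from h import *
camera('top')
for r in masks_of('lever_knob','top')[:2]: print(r['conf'],r['at'])"
```

```text
10.5 [ 0.3899 -0.0776  0.1835] fwd -28.535580359337246 r 0.20363662628226917 lever -0.366196456852681 F [0.6 0.4 0.2] Ffwd -0.3255684652302435
0.6 [314.1, 218.6]
```

View pics/c3.png

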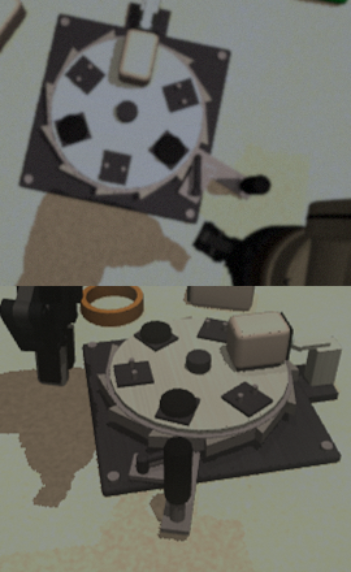

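Run:
```python
from h import *
h=ray("top",(139/1.3+150,56/1.3+80),.104)[:2]-[.5665,.040]
print(np.hypot(*h),np.degrees(np.arctan2(h[1],h[0]))+11.2)
job_done()
```

```text
0.061894154431541545 -1.6144074799671273
the job is handed in; nothing more can be done
```

I worked the feed lever through two full strokes, pushing the knob to its stop with the nearly closed fingers and following it back each time. I then drew the arm well clear and handed the job in at about 10.5 s.

- **Housing:** In the last top picture it stands about 1.6° short of the pointer, inside the 10° allowed. It started at about -58° and was near -30° after the first stroke.
- **Lever:** The knob is back where it started, at [314, 219] in the top picture against [316, 219] before.
- **Robot:** The last force reading was below 1 N, which is noise level. The fingers stayed outside the wheel during both strokes.
- **Disagreements:** My dead-reckoned lever angle at the second stop was 0.649 against the stated 0.654; the push force there rose to 22 N. The tool height drifted between about 52 and 102 mm during the strokes and I corrected it on the way.

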